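# Load the drum grater and hold its pusher down

### The arm

A 6-joint arm with a two-finger parallel gripper is mounted at the origin on the work surface. World frame = base frame: x ahead of the robot, y to its left, z up, the work surface at z = 0. Lengths are in m, angles in degrees, forces in N, time in s.
With the tool pointing down it reaches from about 0.25 to 0.725 m from the base axis. Payload 4 kg.
Tool frame: the origin (TCP) lies on the mounting face of the last link; the fingertips stand 173 mm ahead of it and the grasp point (between the pads) lies 155 mm ahead of it; z points along the fingers, y is the direction in which the jaws open and shut (so a half turn about z gives the same grasp; the last joint's range is limited). The gripper opens to 85 mm and grips with 20 to 120 N. Pads are 22 mm wide; open, the fingers measure 114 mm over their backs; the gripper's body (76 mm by 85 mm) begins 54 mm behind the grasp point. The pads swing forward as they close: fully open they stand 13 mm farther back than shut.
Start: joints at [65.317, 13.785, 0.286, 76.501, 0, 90], TCP at [0.209, 0.454, 0.405] pointing down, gripper open.
Joint ranges: [-155.79, 155.79], [-60.16, 107.12], [-62.33, 73.08], [-114, 123.19], [-81.49, 82.49], [-180, 180]. Speed limits (degrees/s): [159.86, 159.86, 180, 180, 180, 180].

### API

Orientations are given as [roll, pitch, yaw] about the fixed x, y, z axes, in that order (R = Rz(yaw) Ry(pitch) Rx(roll)).
In Python, from rig import status, viewer, robot gives the robot as it stands. The module is installed in compiled form; this text tells all that it offers.
- The arm moves only by the shell command python3 -m handwheel 'ROWS' [FORCE]. ROWS is JSON, a list of rows, each a list of 3 entries, a list of its own where there are three numbers: the shift along the tool's x, y, z in m, then the turn, a rotation vector about the tool's x, y, z in degrees, then the closure, from 0 (fully open) to 1 (shut). A call has 1 to 10 rows; each row shifts and turns the commanded pose from where the row before left it, along the tool's axes as they then stand; what a row does not reach is not made up. A row lasts 1/8 s, in which the tool goes at most 62.5 mm and 10.7 degrees, less where a joint would pass 70% of its speed; a pose out of reach is approached as far as the arm can. A call is refused whole if a number of a shift passes 0.0625 or a number of a turn 10.7, either way. A call with a gripper value outside its range is refused whole. The fingers move at their own pace and stop on an object; FORCE is the grip in N (left out, the last holds). Time passes only in rows, so rows that do not move let the fingers close. It gives the time, the measured TCP pose, the force and the opening at its end, in the units of the state.
- status.state(): the state, without advancing time (a new reading comes with each control period).
- viewer.camera(name): name is "scene" or "top" or "wrist"; returns the picture (384x512x3 uint8, red, green, blue); there is no depth.
- viewer.camera_model(name): a dict with "fov_y" (degrees; the focal length in pixels is half the picture's height over the tangent of half this angle, whatever the lens; pixels are square), "cx", "cy" (the principal point, pixels), "dist_coeffs" ([k1, k2, p1, p2, k3] as OpenCV has them; the pictures are not rectified), "position" and "orientation" of the camera in the world. Camera axes: x right, y up, looking along -z (the intrinsics and any distortion apply to the point x, -y, -z); pixel columns grow to the right and rows downward; lengths in m; the calibration is good to about 2 mm. A picture is of the moment at which its call begins: read the wrist's pose just before it. camera_model takes no time and is no camera call; for the wrist camera it gives the pose at the moment of the call.
- robot.close_job(): hands the job in, once; it reports no verdict.
The state is a dict: "time_s": time; "joint_positions": joint angles; "joint_velocities": joint speeds; "joint_torque": joint torques, N m; "tcp_pos": TCP position; "ee_rot": TCP orientation; "contact_force": force on the tool from outside, world axes, zero at the start; "wrist_torque": the same for the moment, N m; "opening": opening from 0.0 (shut) to 1.0 (fully open).
Only numpy, scipy, OpenCV 4.12 (cv2) and the standard library are available. Lean on these libraries where they do the work, as an engineer would, in place of code of your own. Each camera call takes 0.05 s, during which the arm holds its last target.

### The job

Put the small cut block of cheese into the feed chute of the hand-cranked grater so that it drops down onto the drum, then take the pusher standing on the turntable by its grip, slide it foot first into the same chute, and press the cheese down on the drum with it so that I can start cranking. Finish like that, still gripping the pusher and keeping a light steady push on the cheese; leave the spice box, jar, pestle, funnel, bowl and the rest of the cheese where they are.

Things in the scene. Friction and masses are not known exactly. Their poses are not given: they have to be found in the camera images.
- grater: Hand-cranked drum grater, cream plastic, fixed to the ledge by a round black suction foot 120 mm across (origin: centre of its underside). The steel drum lies level along the body's y; crank at the +y end, open end at -y. The feed chute, a vertical rectangular shaft, stands over the drum; nothing of the machine is higher than the chute's rim.
- chute_mouth (a point): Centre of the feed chute's upper rim, 200 mm above the ledge; z up, x along the chute's short side, y along its long side. The throat is 30 mm (x) by 46 mm (y), straight from 8 mm to 68 mm below the rim, where the drum lies. The top 8 mm flare out to 36 x 52 mm at the rim. Walls 3 mm thick.
- cheese_center (a point): Centre (half-way up) of the small cut block of cheese: 26 mm (its x) by 40 mm (its y), 40 mm high, z up, about 45 g; it stands on the turntable. Let go with its foot in the chute's throat, x and y as the chute's (either way round), it falls by itself onto the drum; its top is then 28 mm below the rim.
- pusher_grip (a point): Centre of the cream plastic pusher's grip tab, about 60 g. It stands upright on the turntable. From below: foot 28 mm (x) by 44 mm (y), 64 mm high; flange 40 x 56 mm, 5 mm thick; tab 18 mm (x) by 42 mm (y), 40 mm high. This point is 20 mm above the flange, 89 mm above the foot's underside. z up.
- pusher_foot (a point): Centre of the underside of the pusher's foot, 89 mm below the middle of the tab; same axes. The foot has 2 mm clearance in all in the chute's throat, in x and in y (either way round). It meets the cheese 28 mm below the rim; both are rigid.
- turntable: Grey plastic turntable, 360 mm across, its top 24 mm above the ledge (origin: centre of its underside). It is stiff and stands still. Cheese block, pusher, jar, funnel and pestle stand in a circle of 120 mm radius round the spice box.
- jar_center (a point): Centre of a round glass jar with a red twist cap, 58 mm across, 78 mm high, on the turntable. Leave it.
- funnel_center (a point): A point half-way up a blue plastic funnel standing rim down, stem up, on the turntable: 80 mm across the rim, 78 mm high. Leave it.
- pestle_center (a point): Centre of a wooden pestle standing upright on its broad end on the turntable, 42 mm across, 86 mm high. Leave it.
- spicebox_center (a point): Centre of a closed round steel spice box, 103 mm across, 48 mm high, in the middle of the turntable. Leave it.
- bowl_center (a point): Centre of a white ceramic pinch bowl, 78 mm across, 32 mm high, standing on the ledge under the open end of the grater's drum. Leave it.
- rest_center (a point): Centre of the rest of the cheese, a larger block 58 x 96 mm and 44 mm high, lying on a wooden board 14 mm thick beyond the turntable. It is too big for the chute. Leave it.
Not all that is in view belongs to the job. Leave any brown look-alike of the grater alone. There is more than one size of the part that bears cheese_center; the job needs the larger.

How it is judged:
By the outcome, as a careful person would: the job done as asked, in the order asked, and still so for the second after the job is handed in, while the arm keeps its last pose, push and grip.
It also fails if it takes over 64 s, if anything falls off the work surface, if the arm or the gripper's body presses on something with over 40 N, if the wrist force passes 120 N, or if a joint passes its speed limit or range.

## Working session

There is one attempt and no reset: what is moved stays moved. The work goes in short steps, Python scripts to look and compute and a shell command to move; the robot and the scene stay as the last step left them, time stands still between calls to the robot, and variables do not carry over. Pictures are saved under pics/ and viewed, and the job is handed in when it is done.

```bash
mkdir -p pics; ls; python3 - <<'E'
from rig import status, viewer, robot
import cv2
print(status.state())
for n in ("scene","top","wrist"):
    print(n, viewer.camera_model(n))
    im=viewer.camera(n)
    cv2.imwrite(f"pics/{n}0.png", im[:,:,::-1])
E
```

```text
pics
{'time_s': 0.0, 'joint_positions': array([6.53152136e+01, 1.38318759e+01, 2.13847784e-01, 7.65016617e+01,
       3.94649401e-04, 9.00016394e+01]), 'joint_velocities': array([ 0.03016781, -0.04729826, -0.10175597,  0.02291354, -0.02516745,
        0.0726328 ]), 'joint_torque': array([-1.36408751e-03, -3.72320795e+01,  2.52407295e+01,  1.68947247e-02,
       -8.53254005e-05,  1.18863400e-05]), 'tcp_pos': array([0.20869992, 0.45406586, 0.40381628]), 'ee_rot': array([-1.79880310e+02, -3.91223863e-04,  1.55313573e+02]), 'contact_force': array([ 0.34657183, -0.20326685,  0.34496395]), 'wrist_torque': array([-0.02012637, -0.05817306,  0.02808689]), 'opening': 1.0004764594414002}
scene {'fov_y': 52.34473521311549, 'cx': 257.8796547029751, 'cy': 189.6176686396555, 'dist_coeffs': array([0.02688601, 0.        , 0.        , 0.        , 0.        ]), 'position': array([ 0.81778729, -0.5294592 ,  0.92556043]), 'orientation': array([37.41258485, -0.5898559 , 34.8128181 ])}
top {'fov_y': 45.62724646304409, 'cx': 264.08563562404316, 'cy': 188.4799908874306, 'dist_coeffs': array([0.05613309, 0.        , 0.        , 0.        , 0.        ]), 'position': array([ 0.2868039 , -0.03776204,  1.42528827]), 'orientation': array([  8.48800758,  -0.36157814, -89.05355434])}
wrist {'fov_y': 71.33899442920517, 'cx': 255.33074828062058, 'cy': 194.23021979769283, 'dist_coeffs': array([-0.05633458,  0.        ,  0.        ,  0.        ,  0.        ]), 'position': array([0.13492532, 0.48806696, 0.37251322]), 'orientation': array([-18.49679737,   0.09680662,  65.34906006])}
```

View pics/scene0.png

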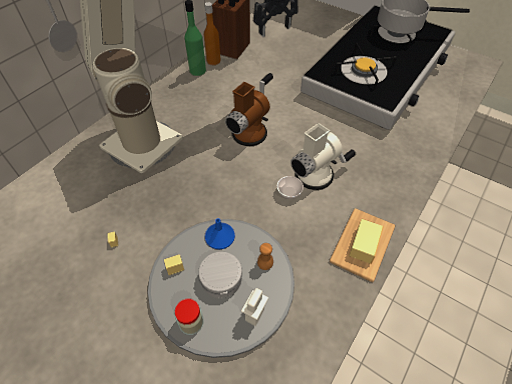

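View pics/top0.png

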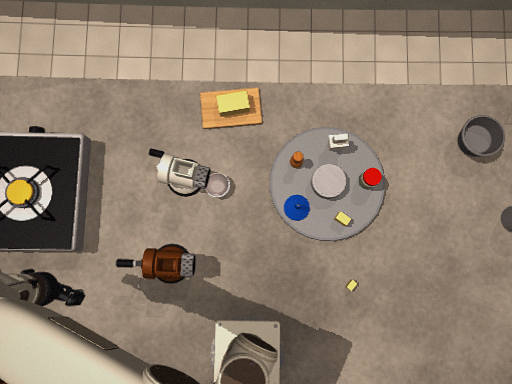

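View pics/wrist0.png

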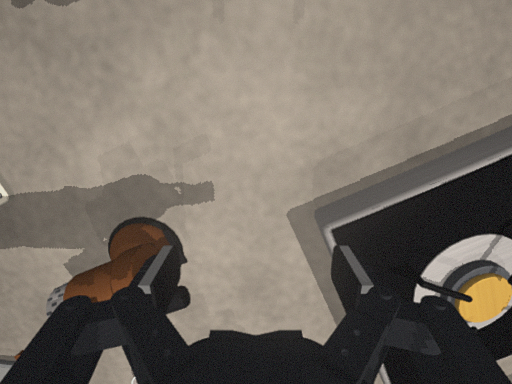

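Scene: turntable at top-view px (328,183). On it are the cheese (343,218), pusher (339,140), jar (372,178), pestle (297,159) and funnel (296,207). The white grater is at (183,172), and the brown look-alike at (170,263). A smaller cheese decoy lies on the ledge at (352,285). Next I'll zoom in for measurement.

```bash
cat > h.py <<'E'
import numpy as np, cv2
from scipy.spatial.transform import Rotation as R
from rig import status, viewer
def ray(m,px):
    f=192/np.tan(np.radians(m['fov_y'])/2)
    K=np.array([[f,0,m['cx']],[0,f,m['cy']],[0,0,1]])
    u=cv2.undistortPoints(np.array(px,float).reshape(-1,1,2),K,np.array(m['dist_coeffs'])).reshape(-1,2)
    d=np.c_[u[:,0],-u[:,1],-np.ones(len(u))]
    Rm=R.from_euler('xyz',m['orientation'],degrees=True)
    return np.array(m['position']),Rm.apply(d)
def onplane(m,px,z):
    p,d=ray(m,px); return p+d*((z-p[2])/d[:,2])[:,None]
def proj(m,P):
    f=192/np.tan(np.radians(m['fov_y'])/2)
    K=np.array([[f,0,m['cx']],[0,f,m['cy']],[0,0,1]])
    Rm=R.from_euler('xyz',m['orientation'],degrees=True)
    c=Rm.inv().apply(np.atleast_2d(P)-m['position'])*[1,-1,-1]
    return cv2.projectPoints(c,np.zeros(3),np.zeros(3),K,np.array(m['dist_coeffs']))[0].reshape(-1,2)
def tri(m1,p1,m2,p2):
    a,d=ray(m1,[p1]);b,e=ray(m2,[p2]);d=d[0]/np.linalg.norm(d);e=e[0]/np.linalg.norm(e)
    s=np.linalg.lstsq(np.c_[d,-e],b-a,rcond=None)[0]
    P,Q=a+s[0]*d,b+s[1]*e
    return (P+Q)/2,np.linalg.norm(P-Q)
def crop(im,x0,y0,w,h,s,name):
    cv2.imwrite(name,cv2.resize(im[y0:y0+h,x0:x0+w,::-1],None,fx=s,fy=s,interpolation=cv2.INTER_CUBIC))
E
python3 - <<'E'
import cv2
from h import *
t=cv2.imread('pics/top0.png')[:,:,::-1]; s=cv2.imread('pics/scene0.png')[:,:,::-1]
crop(t,260,120,130,120,6,'pics/t_tt.png')
crop(t,140,140,100,70,8,'pics/t_gr.png')
crop(s,270,110,100,90,7,'pics/s_gr.png')
crop(s,145,215,155,140,5,'pics/s_tt.png')
E
```

```text
(no output)
```

View pics/t_tt.png

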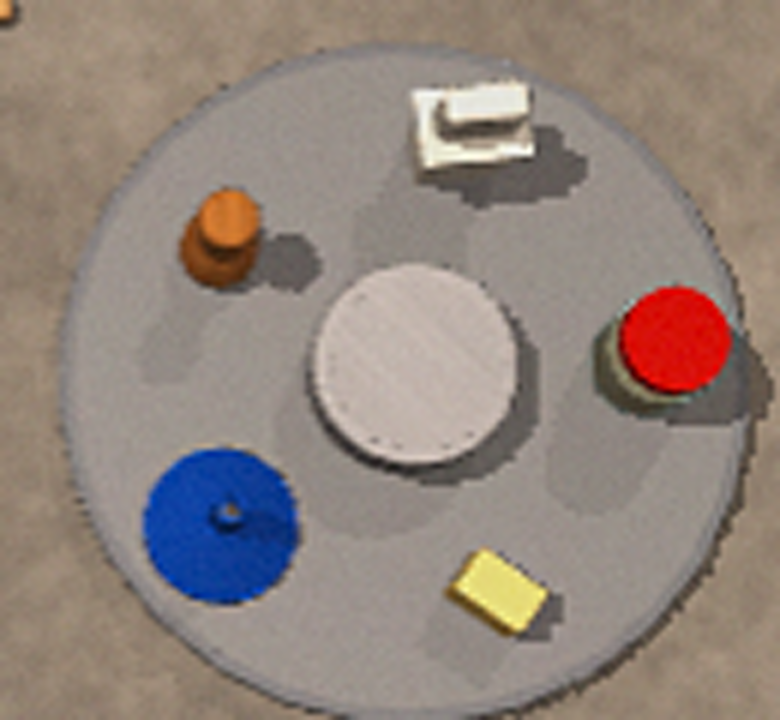

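View pics/t_gr.png

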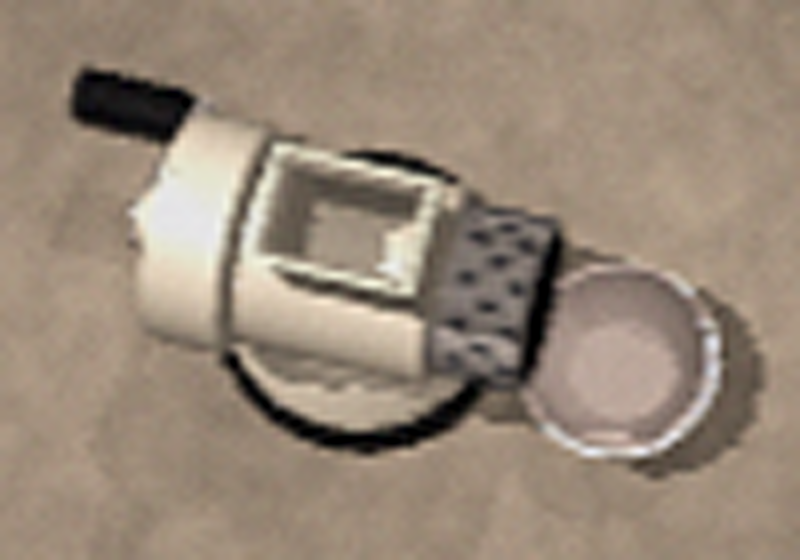

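View pics/s_gr.png

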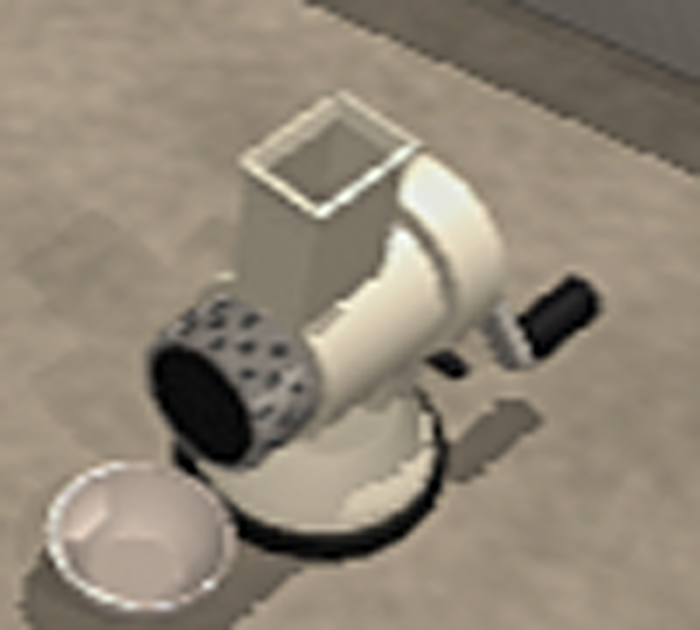

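View pics/s_tt.png

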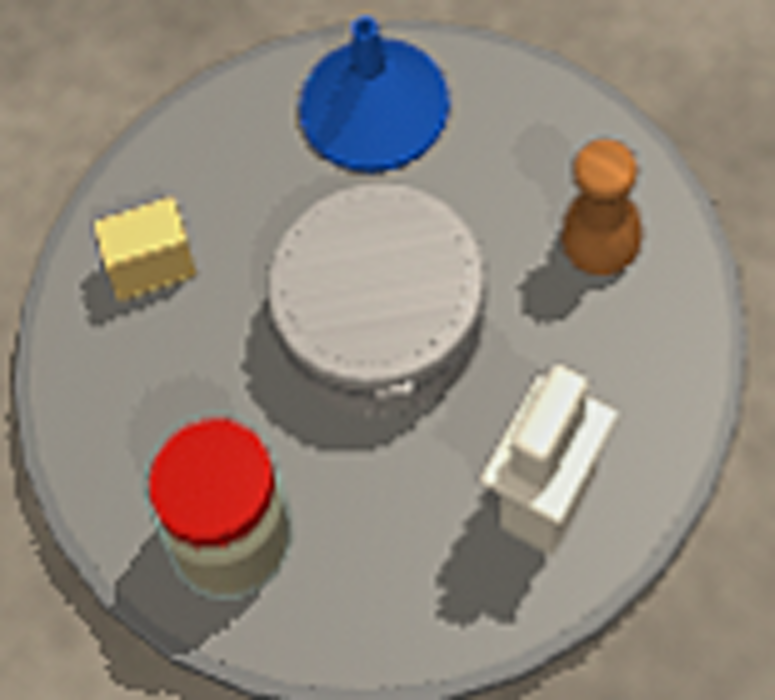

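```bash
python3 - <<'E'
from h import *
T=viewer.camera_model('top');S=viewer.camera_model('scene')
def c(u,x0,y0,s): return [(u[0]+.5)/s-.5+x0,(u[1]+.5)/s-.5+y0]
tg=lambda *u:c(u,140,140,8); sg=lambda *u:c(u,270,110,7); tt=lambda *u:c(u,260,120,6); st=lambda *u:c(u,145,215,5)
print('rim')
ps=[]
for a,b in [((460,190),(320,218)),((412,300),(240,160)),((278,140),(418,148)),((240,262),(340,90))]:
    p,e=tri(T,tg(*a),S,sg(*b));ps.append(p);print(p.round(4),round(e,4))
    print('   planes',onplane(T,[tg(*a)],.2).round(4),onplane(S,[sg(*b)],.2).round(4))
print(np.mean(ps,0))
print('cheese top z=.064')
for a in [(485,548),(549,593),(513,634),(450,590)]: print(onplane(T,[tt(*a)],.064).round(4))
for a in [(95,228),(175,198),(190,237),(106,267)]: print(onplane(S,[st(*a)],.064).round(4))
print('pusher tab top z=.024+.109')
for a in [(440,97),(526,82),(530,108),(445,130)]: print(onplane(T,[tt(*a)],.133).round(4))
for a in [(553,366),(588,378),(547,462),(512,440)]: print(onplane(S,[st(*a)],.133).round(4))
print('turntable centre', onplane(T,[tt(405,380)],.024), 'spice',onplane(T,[tt(417,365)],.072),onplane(S,[st(377,280)],.072))
E
```

```text
rim
[0.5372 0.1425 0.2031] 0.0043
   planes [[0.536  0.1416 0.2   ]] [[0.5374 0.1471 0.2   ]]
[0.4976 0.1564 0.1998] 0.0002
   planes [[0.4977 0.1565 0.2   ]] [[0.4977 0.1562 0.2   ]]
[0.5506 0.203  0.1995] 0.0043
   planes [[0.5523 0.2042 0.2   ]] [[0.5493 0.2007 0.2   ]]
[0.5092 0.215  0.1974] 0.0023
   planes [[0.5097 0.2152 0.2   ]] [[0.5095 0.2114 0.2   ]]
[0.52365129 0.17922327 0.19996181]
cheese top z=.064
[[ 0.4262 -0.2724  0.064 ]]
[[ 0.4043 -0.304   0.064 ]]
[[ 0.3836 -0.2859  0.064 ]]
[[ 0.4049 -0.2549  0.064 ]]
[[ 0.3851 -0.2926  0.064 ]]
[[ 0.4058 -0.2582  0.064 ]]
[[ 0.4259 -0.2699  0.064 ]]
[[ 0.4037 -0.3048  0.064 ]]
pusher tab top z=.024+.109
[[ 0.6384 -0.2404  0.133 ]]
[[ 0.6465 -0.2821  0.133 ]]
[[ 0.6336 -0.2839  0.133 ]]
[[ 0.622  -0.2428  0.133 ]]
[[ 0.6247 -0.2475  0.133 ]]
[[ 0.64   -0.2433  0.133 ]]
[[ 0.6467 -0.2832  0.133 ]]
[[ 0.6293 -0.2839  0.133 ]]
turntable centre [[ 0.51695564 -0.23870164  0.024     ]] spice [[ 0.5167869 -0.2378475  0.072    ]] [[ 0.51686188 -0.23848966  0.072     ]]
```

```bash
python3 -m handwheel '[[[0,0,-0.005],[0,0,10],0],[[0,0,-0.005],[0,0,10],0],[[0,0,-0.005],[0,0,10],0],[[0,0,-0.005],[0,0,10],0],[[0,0,-0.005],[0,0,10],0],[[0,0,-0.005],[0,0,10],0],[[0,0,-0.005],[0,0,10],0],[[0,0,-0.005],[0,0,10],0],[[0,0,-0.005],[0,0,10],0],[[0,0,-0.005],[0,0,10],0]]'
cat >> h.py <<'E'
def tool(yaw=None):
    s=status.state(); p=np.array(s['tcp_pos']); e=np.array(s['ee_rot']); 
    return s,p,R.from_euler('xyz',e,degrees=True)
def to(tgt,yaw=None):
    s,p,Rm=tool()
    d=Rm.inv().apply(np.array(tgt)-p)
    print('t',round(s['time_s'],2),'tcp',p.round(4),'rpy',np.round(s['ee_rot'],2),'j',np.round(s['joint_positions'],1),'F',np.round(s['contact_force'],1),'open',round(s['opening'],3))
    print('tool shift needed',d.round(4))
    if yaw is not None:
        rv=(Rm.inv()*R.from_euler('xyz',[180,0,yaw],degrees=True)).as_rotvec(degrees=True); print('turn',rv.round(2))
E
python3 -c "
from h import *
to([.405,-.279,.45],55)
# wrist camera relative to tool
s,p,Rm=tool();m=viewer.camera_model('wrist');print('cam in tool',Rm.inv().apply(m['position']-p).round(4),'look',Rm.inv().apply(R.from_euler('xyz',m['orientation'],degrees=True).apply([0,0,-1])))"
```

```text
time_s: 1.4
tcp_pos: [0.2511, 0.4293, 0.4543]
ee_rot: [-177.8, 0.1, 59.2]
contact_force: [1.2, 0.1, -0.2]
opening: 0.999
t 1.4 tcp [0.2511 0.4293 0.4543] rpy [-1.7785e+02  9.0000e-02  5.9150e+01] j [ 59.1  12.6   6.1  83.6   2.2 180. ] F [ 1.2  0.1 -0.2] open 0.999
tool shift needed [-0.5292  0.4952 -0.0135]
turn [-2.15  0.17  4.15]
cam in tool [0.0821 0.0007 0.0314] look [-3.18270549e-01 -8.76762350e-04  9.47999519e-01]
```

```bash
python3 -m handwheel '[[[-0.035,0.033,0],[0,0,0],0],[[-0.038,0.035,0],[0,0,0],0],[[-0.038,0.035,0],[0,0,0],0],[[-0.038,0.035,0],[0,0,0],0],[[-0.038,0.035,0],[0,0,0],0],[[-0.038,0.035,0],[0,0,0],0],[[-0.038,0.035,0],[0,0,0],0],[[-0.038,0.035,0],[0,0,0],0],[[-0.038,0.035,0],[0,0,0],0],[[-0.038,0.035,0],[0,0,0],0]]'
python3 -c "
from h import *
to([.405,-.279,.45],55)"
```

```text
time_s: 2.65
tcp_pos: [0.3557, -0.0761, 0.4424]
ee_rot: [-178.0, 0.0, 58.9]
contact_force: [0.3, 0.4, -0.1]
opening: 0.997
t 2.65 tcp [ 0.3557 -0.0761  0.4424] rpy [-1.7795e+02  5.0000e-02  5.8910e+01] j [-12.3  -1.8 -11.8  82.    0.6 108.8] F [ 0.3  0.4 -0.1] open 0.997
tool shift needed [-0.1483  0.1467 -0.0127]
turn [-2.04  0.12  3.9 ]
```

```bash
python3 -m handwheel '[[[-0.037,0.036,0],[-2,0,4],0],[[-0.037,0.036,0.005],[0,0,0],0],[[-0.037,0.036,0.010],[0,0,0],0],[[-0.030,0.028,0.010],[0,0,0],0],[[0,0,0],[0,0,0],0],[[0,0,0],[0,0,0],0]]'
python3 -c "
from h import *
to([.405,-.279,.45],55)
m=viewer.camera_model('wrist');im=viewer.camera('wrist');np.save('w1.npy',m,allow_pickle=True)
cv2.imwrite('pics/w1.png',im[:,:,::-1])"
```

```text
time_s: 3.4
tcp_pos: [0.3893, -0.267, 0.4161]
ee_rot: [-179.9, 0.1, 54.9]
contact_force: [0.3, 0.6, -0.1]
opening: 1.002
t 3.4 tcp [ 0.3893 -0.267   0.4161] rpy [-1.7986e+02  1.2000e-01  5.4900e+01] j [-34.4  10.4  -2.3  77.4  -0.1  90.7] F [ 0.3  0.6 -0.1] open 1.002
tool shift needed [-0.0009  0.0197 -0.034 ]
turn [-0.14  0.12 -0.1 ]
```

View pics/w1.png

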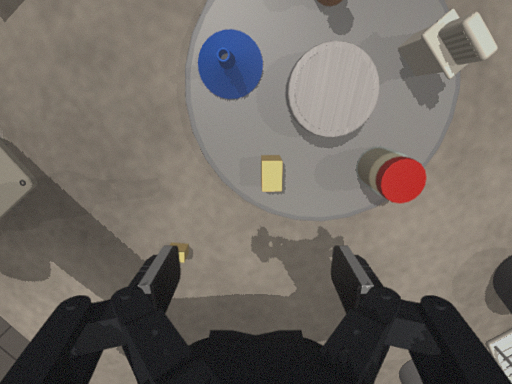

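Cheese block at wrist px (272,175), edge-on to the image. The decoy is at (180,252) and the pusher at (462,45). I'll measure the cheese's top face from its mask.

```bash
cat >> h.py <<'E'
def rectfit(m,mask,z):
    c=max(cv2.findContours(mask.astype(np.uint8),cv2.RETR_EXTERNAL,cv2.CHAIN_APPROX_NONE)[0],key=cv2.contourArea)
    P=onplane(m,c.reshape(-1,2),z)[:,:2]
    r=cv2.minAreaRect((P*1000).astype(np.float32)); 
    b=cv2.boxPoints(r)
    e=[b[1]-b[0],b[2]-b[1]]; l=max(e,key=np.linalg.norm)
    a=np.degrees(np.arctan2(l[1],l[0]))%180
    print('n',cv2.contourArea(c),'centre',np.round(r[0],1),'size',np.round(sorted(r[1]),1),'long axis angle',round(a,1))
    M=cv2.moments((P*1000).astype(np.float32).reshape(-1,1,2)); print('  centroid',round(M['m10']/M['m00'],1),round(M['m01']/M['m00'],1))
E
python3 - <<'E'
from h import *
m=np.load('w1.npy',allow_pickle=True).item()
im=cv2.imread('pics/w1.png');hsv=cv2.cvtColor(im,cv2.COLOR_BGR2HSV)
print(hsv[175,272],hsv[158,272],im[175,272],hsv[40,485],hsv[20,480],hsv[40,460])
for v in (170,190,205):
    k=(hsv[...,0]>20)&(hsv[...,0]<35)&(hsv[...,1]>90)&(hsv[...,2]>v);k[:140]=0;k[210:]=0
    rectfit(m,k,.064)
for n in ('top','scene'):
    M=viewer.camera_model(n);h2=cv2.cvtColor(cv2.imread(f'pics/{n}0.png'),cv2.COLOR_BGR2HSV)
    k=(h2[...,0]>20)&(h2[...,0]<35)&(h2[...,1]>80)&(h2[...,2]>190)
    if n=='top': k[:205]=0;k[240:]=0;k[:,:320]=0
    else: k[:245]=0;k[280:]=0;k[:,:160]=0;k[:,190:]=0
    rectfit(M,k,.064)
crop(im[:,:,::-1],400,0,112,90,7,'pics/w1p.png')
E
```

```text
[ 25 101 206] [ 20  95 134] [124 192 206] [ 36  19 202] [ 40  15 203] [17 30 77]
n 557.0 centre [ 403.8 -280.5] size [23.9 38.4] long axis angle 55.4
  centroid 403.7 -280.2
n 552.5 centre [ 403.8 -280.5] size [23.9 38.4] long axis angle 55.4
  centroid 403.8 -280.0
n 517.5 centre [ 403.8 -279.8] size [23.3 37. ] long axis angle 55.0
  centroid 403.8 -279.3
n 90.0 centre [ 405.3 -280.5] size [24.3 38.3] long axis angle 56.2
  centroid 405.3 -280.5
n 127.5 centre [ 403.6 -281.4] size [24.9 38.7] long axis angle 54.3
  centroid 403.5 -281.5
```

View pics/w1p.png

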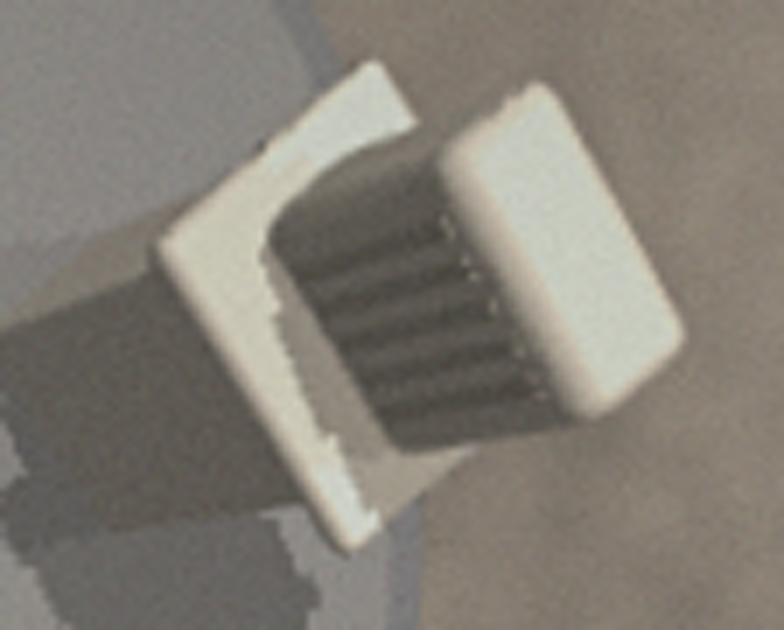

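```bash
python3 -m handwheel '[[[0,0.010,0.02],[0,0,0],0],[[0,0.010,0.04],[0,0,0],0.2],[[0,0,0.04],[0,0,0],0.3],[[0,0,0.04],[0,0,0],0.3],[[0,0,0.02],[0,0,0],0.3],[[0,0,0],[0,0,0],0.3],[[0,0,0],[0,0,0],0.3]]' 25
python3 -c "
from h import *
to([.404,-.2802,.212],55.2)"
```

```text
time_s: 4.32
tcp_pos: [0.4062, -0.2786, 0.2578]
ee_rot: [179.9, 0.1, 55.0]
contact_force: [0.5, 0.6, -0.2]
opening: 0.696
t 4.33 tcp [ 0.4062 -0.2786  0.2578] rpy [1.7993e+02 1.3000e-01 5.4990e+01] j [-34.4  19.6 -15.   55.3  -0.1  90.6] F [ 0.5  0.6 -0.2] open 0.696
tool shift needed [-0.0025 -0.0009  0.0458]
turn [ 0.07  0.13 -0.21]
```

```bash
python3 -m handwheel '[[[-0.0025,-0.001,0.02],[0,0,0],0.3],[[0,0,0.026],[0,0,0],0.3],[[0,0,0],[0,0,0],0.3],[[0,0,0],[0,0,0],0.3]]' 25
python3 -c "
from h import *
to([.404,-.2802,.212],55.2)
im=viewer.camera('wrist');cv2.imwrite('pics/w2.png',im[:,:,::-1])"
```

```text
time_s: 4.82
tcp_pos: [0.4039, -0.2808, 0.212]
ee_rot: [179.9, 0.1, 54.9]
contact_force: [0.6, 0.6, -0.5]
opening: 0.702
t 4.83 tcp [ 0.4039 -0.2808  0.212 ] rpy [1.7991e+02 1.4000e-01 5.4930e+01] j [-34.8  22.9 -18.3  48.7  -0.1  90.3] F [ 0.6  0.6 -0.5] open 0.702
tool shift needed [ 0.0006 -0.0003 -0.    ]
turn [ 0.09  0.14 -0.27]
```

View pics/w2.png

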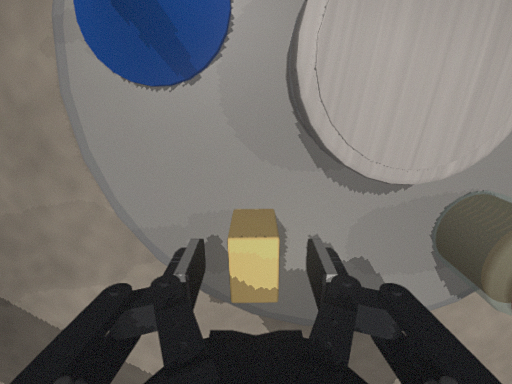

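Cheese (top face around (253,270)) sits centred between the pads, so I'll close on it.

```bash
python3 -m handwheel '[[[0,0,0],[0,0,0],0.6],[[0,0,0],[0,0,0],0.8],[[0,0,0],[0,0,0],1],[[0,0,0],[0,0,0],1],[[0,0,0],[0,0,0],1]]' 30
python3 -c "
from h import *
to([.404,-.2802,.212],55.2)
m=viewer.camera_model('wrist');im=viewer.camera('wrist');np.save('w3.npy',m,allow_pickle=True);cv2.imwrite('pics/w3.png',im[:,:,::-1])"
```

```text
time_s: 5.5
tcp_pos: [0.4035, -0.2807, 0.2113]
ee_rot: [180.0, 0.1, 54.9]
contact_force: [-0.4, 0.4, 6.0]
opening: 0.301
t 5.5 tcp [ 0.4035 -0.2807  0.2113] rpy [1.7996e+02 1.4000e-01 5.4920e+01] j [-34.8  22.9 -18.4  48.7  -0.1  90.3] F [-0.4  0.4  6. ] open 0.301
tool shift needed [ 0.0007  0.0001 -0.0007]
turn [ 0.04  0.14 -0.28]
```

View pics/w3.png

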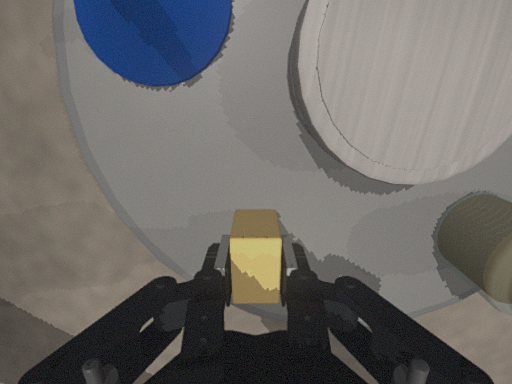

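```bash
python3 -m handwheel '[[[0,0,-0.02],[0,0,0],1],[[0,0,-0.04],[0,0,-4.6],1],[[0,0,-0.05],[0,0,-4.6],1],[[0,0,-0.05],[0,0,-4.6],1],[[0,0,-0.05],[0,0,-4.6],1],[[0,0,-0.02],[0,0,-4.6],1],[[0,0,0],[0,0,0],1]]' 30
python3 -c "
from h import *
to([.509,.111,.44],78)"
```

```text
time_s: 6.42
tcp_pos: [0.4039, -0.2803, 0.4418]
ee_rot: [179.9, 0.2, 77.9]
contact_force: [0.1, 0.6, -1.0]
opening: 0.301
t 6.42 tcp [ 0.4039 -0.2803  0.4418] rpy [179.92   0.19  77.86] j [-34.7  12.    3.5  81.4  -0.1  67.4] F [ 0.1  0.6 -1. ] open 0.301
tool shift needed [0.4047 0.0204 0.0005]
turn [ 0.08  0.19 -0.14]
```

```bash
python3 -m handwheel '[[[0.03,0.002,0],[0,0,0],1],[[0.045,0.002,0],[0,0,0],1],[[0.045,0.002,0],[0,0,0],1],[[0.045,0.002,0],[0,0,0],1],[[0.045,0.002,0],[0,0,0],1],[[0.045,0.002,0],[0,0,0],1],[[0.045,0.002,0],[0,0,0],1],[[0.045,0.002,0],[0,0,0],1],[[0.04,0.002,0],[0,0,0],1],[[0.02,0.002,0],[0,0,0],1]]' 30
python3 -m handwheel '[[[0,0,0],[0,0,0],1],[[0,0,0],[0,0,0],1],[[0,0,0],[0,0,0],1]]'
python3 -c "
from h import *
to([.5237,.1792,.40],78)
m=viewer.camera_model('wrist');im=viewer.camera('wrist');np.save('w4.npy',m,allow_pickle=True);cv2.imwrite('pics/w4.png',im[:,:,::-1])"
```

```text
time_s: 7.68
tcp_pos: [0.508, 0.1135, 0.4373]
ee_rot: [-179.7, 0.2, 78.0]
contact_force: [-0.4, 0.5, 0.1]
opening: 0.299
time_s: 8.05
tcp_pos: [0.5078, 0.1106, 0.4396]
ee_rot: [-179.9, 0.1, 77.8]
contact_force: [0.8, -0.7, -1.0]
opening: 0.296
t 8.05 tcp [0.5078 0.1106 0.4396] rpy [-1.7988e+02  1.3000e-01  7.7800e+01] j [ 1.230e+01  1.550e+01  7.700e+00  8.240e+01 -1.000e-01  1.145e+02] F [ 0.8 -0.7 -1. ] open 0.296
tool shift needed [0.0705 0.0011 0.0394]
turn [-0.12  0.13 -0.2 ]
```

View pics/w4.png

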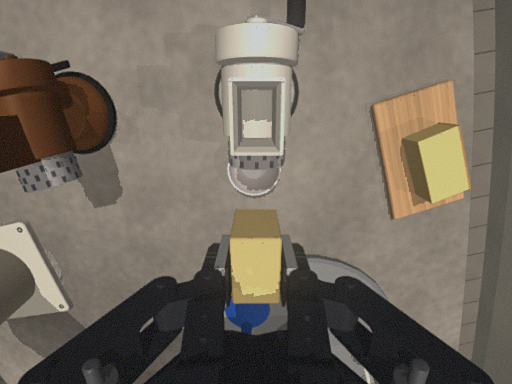

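The chute rim spans about x 225–292, y 78–155 in the wrist view, and the cheese is held straight. I'll zoom in for the rim corners.

```bash
python3 - <<'E'
from h import *
im=cv2.imread('pics/w4.png')[:,:,::-1]
crop(im,212,65,94,105,5,'pics/w4c.png')
crop(im,205,195,105,120,5,'pics/w4d.png')
E
```

```text
(no output)
```

View pics/w4c.png

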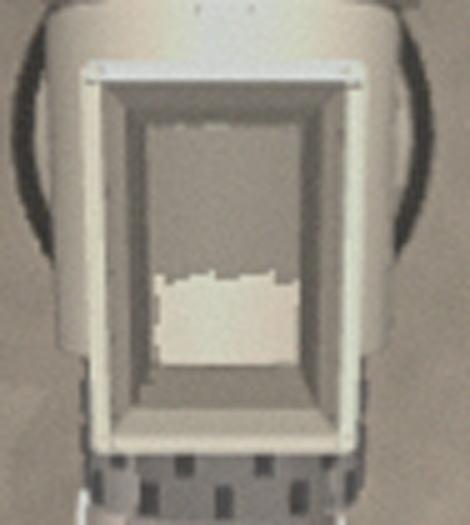

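View pics/w4d.png

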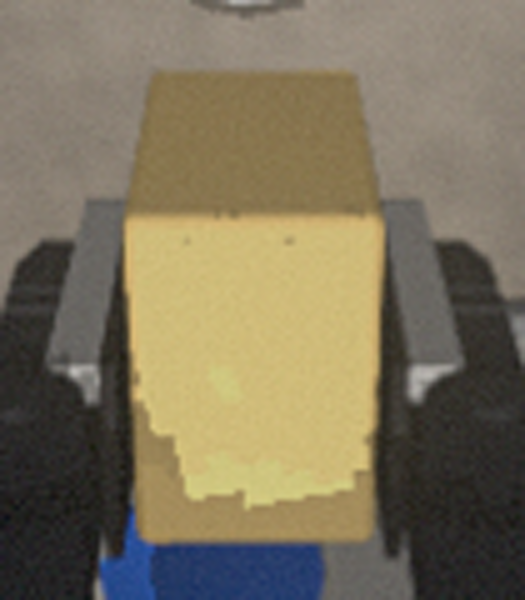

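```bash
python3 - <<'E'
from h import *
m=np.load('w4.npy',allow_pickle=True).item()
def c(u,x0,y0,s): return [(u[0]+.5)/s-.5+x0,(u[1]+.5)/s-.5+y0]
def rep(us,o,z):
    P=onplane(m,[c(u,*o,5) for u in us],z)[:,:2]*1000
    print(P.round(1).tolist(),'centre',P.mean(0).round(2))
    l=(P[0]+P[1]-P[2]-P[3])/2; s=(P[1]+P[2]-P[0]-P[3])/2
    print('long',np.linalg.norm(l).round(1),np.degrees(np.arctan2(l[1],l[0])).round(2),'short',np.linalg.norm(s).round(1),np.degrees(np.arctan2(s[1],s[0])).round(2)+90)
    return P.mean(0)
a=rep([(84,64),(366,64),(355,452),(95,452)],(212,65),.2)
b=rep([(102,83),(347,83),(335,434),(112,434)],(212,65),.2)
q=rep([(125,215),(383,215),(375,543),(140,543)],(205,195),.2923)
s,p,Rm=tool(); print('cheese in tool',Rm.inv().apply(np.r_[q/1000,p[2]]-p)*1000)
E
```

```text
[[510.0, 213.0], [549.9, 204.4], [538.0, 149.0], [498.2, 157.6]] centre [524.03 181.03]
long 56.7 77.91 short 40.7 77.85
[[512.0, 209.9], [546.7, 202.5], [535.5, 152.5], [501.5, 159.8]] centre [523.9  181.17]
long 51.2 77.73 short 35.2 77.85
[[500.3, 133.2], [524.7, 128.0], [516.9, 89.3], [492.2, 94.6]] centre [508.53 111.26]
long 39.4 78.39 short 25.1 77.95
cheese in tool [ 0.77209954  0.52074488 -0.00247579]
```

```bash
python3 -c "
from h import *
to([.5233,.1803,.41],77.9)"
python3 -m handwheel '[[[0.025,0,0],[0,0,0],1],[[0.035,0.001,-0.003],[0,0,0],1],[[0.011,0,0.015],[0,0,0],1],[[0,0,0.015],[0,0,0],1],[[0,0,0],[0,0,0],1],[[0,0,0],[0,0,0],1],[[0,0,0],[0,0,0],1]]'
python3 -c "
from h import *
to([.5233,.1803,.375],77.9)"
```

```text
t 8.1 tcp [0.5079 0.1106 0.4397] rpy [-1.799e+02  1.200e-01  7.781e+01] j [ 1.230e+01  1.550e+01  7.700e+00  8.240e+01 -1.000e-01  1.145e+02] F [-0.8  0.2 -0.1] open 0.299
tool shift needed [0.0714 0.0004 0.0296]
turn [-0.1   0.12 -0.09]
time_s: 8.98
tcp_pos: [0.5239, 0.1803, 0.4131]
ee_rot: [-180.0, 0.1, 77.9]
contact_force: [0.0, -0.6, -0.4]
opening: 0.299
t 8.97 tcp [0.5239 0.1803 0.4131] rpy [-1.7995e+02  8.0000e-02  7.7860e+01] j [ 19.   19.9   9.9  80.1  -0.  121.1] F [ 0.  -0.6 -0.4] open 0.299
tool shift needed [-0.0001 -0.0006  0.0381]
turn [-0.05  0.08 -0.04]
```

```bash
python3 -m handwheel '[[[0,-0.0006,0.01],[0,0,0],1],[[0,0,0.010],[0,0,0],1],[[0,0,0.010],[0,0,0],1],[[0,0,0.008],[0,0,0],1],[[0,0,0],[0,0,0],1],[[0,0,0],[0,0,0],1],[[0,0,0],[0,0,0],1]]'
python3 -c "
from h import *
to([.5233,.1803,.375],77.9)
for n in ('scene','wrist'):
    im=viewer.camera(n);cv2.imwrite(f'pics/{n}5.png',im[:,:,::-1])
    if n=='scene': crop(im,270,60,110,110,6,'pics/s5c.png')"
```

```text
time_s: 9.85
tcp_pos: [0.5232, 0.181, 0.3745]
ee_rot: [-179.9, 0.1, 77.9]
contact_force: [-0.3, -0.7, -1.5]
opening: 0.301
t 9.85 tcp [0.5232 0.181  0.3745] rpy [-1.799e+02  1.000e-01  7.792e+01] j [ 19.1  20.7   5.4  74.8  -0.  121.2] F [-0.3 -0.7 -1.5] open 0.301
tool shift needed [-0.0006  0.0003 -0.0005]
turn [-0.1   0.1   0.02]
```

View pics/s5c.png

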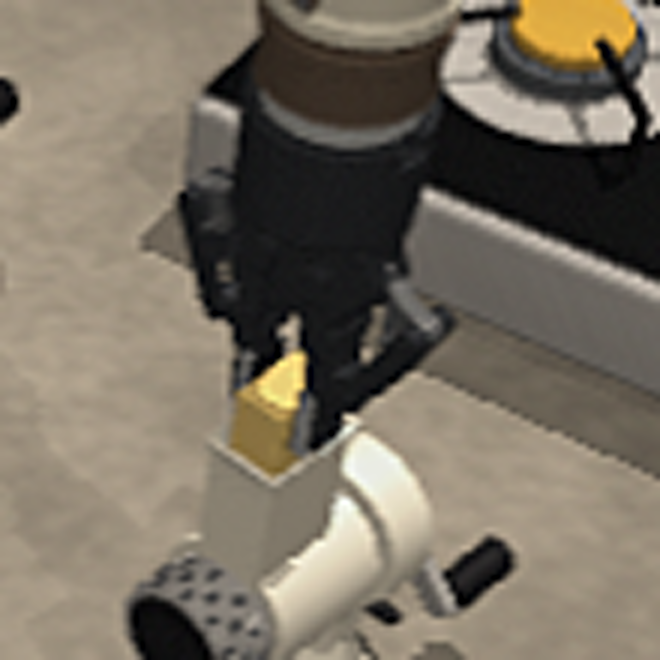

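View pics/wrist5.png

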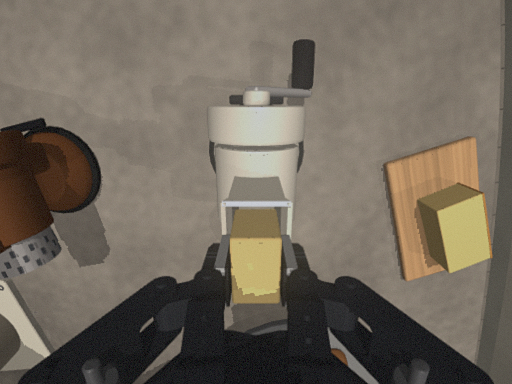

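The cheese's foot is inside the chute and there's no contact force, so I'll release.

```bash
python3 -m handwheel '[[[0,0,0],[0,0,0],0.4],[[0,0,0],[0,0,0],0.3],[[0,0,0],[0,0,0],0.2],[[0,0,-0.01],[0,0,0],0.2],[[0,0,-0.02],[0,0,0],0.2],[[-0.03,0,-0.02],[0,0,0],0.2],[[-0.04,0,-0.01],[0,0,0],0.2],[[0,0,0],[0,0,0],0.2],[[0,0,0],[0,0,0],0.2]]'
python3 -c "
from h import *
to([.5233,.1803,.375],77.9)
m=viewer.camera_model('wrist');im=viewer.camera('wrist');np.save('w6.npy',m,allow_pickle=True);cv2.imwrite('pics/w6.png',im[:,:,::-1])
s=viewer.camera('scene');crop(s,270,60,110,110,5,'pics/s6c.png')"
```

```text
time_s: 11.08
tcp_pos: [0.5087, 0.1126, 0.4351]
ee_rot: [-179.9, 0.1, 77.9]
contact_force: [0.5, -0.7, 0.1]
opening: 0.802
t 11.07 tcp [0.5087 0.1126 0.4351] rpy [-1.7994e+02  6.0000e-02  7.7890e+01] j [ 12.5  15.6   7.3  81.7  -0.  114.6] F [ 0.5 -0.7  0.1] open 0.802
tool shift needed [0.0693 0.0001 0.06  ]
turn [-0.06  0.06 -0.01]
```

View pics/w6.png

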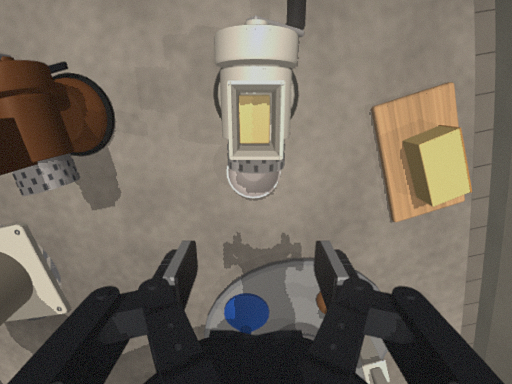

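View pics/s6c.png

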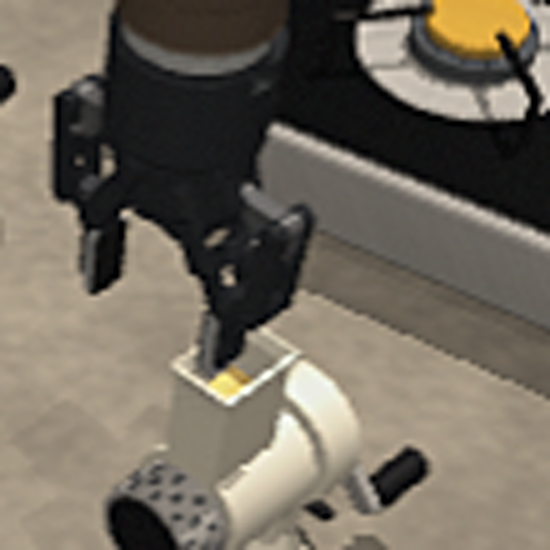

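The cheese has dropped onto the drum: its top shows at wrist px (255,119) inside the chute. Next is the pusher.

```bash
python3 -m handwheel '[[[-0.02,0,0],[0,0,-7.4],0.2],[[-0.02,0,0],[0,0,-7.4],0.2],[[-0.02,0,0],[0,0,-7.4],0.2],[[-0.045,0.007,0],[0,0,0],0.2],[[-0.045,0.008,0],[0,0,0],0.2],[[-0.045,0.008,0],[0,0,0],0.2],[[-0.045,0.008,0],[0,0,0],0.2],[[-0.045,0.008,0],[0,0,0],0.2],[[-0.045,0.008,0],[0,0,0],0.2],[[-0.03,0.008,0],[0,0,0],0.2]]'
python3 -c "
from h import *
to([.635,-.263,.42],100)"
```

```text
time_s: 12.42
tcp_pos: [0.6116, -0.2338, 0.4337]
ee_rot: [-179.8, 0.0, 100.1]
contact_force: [1.1, -0.0, 0.2]
opening: 0.799
t 12.43 tcp [ 0.6116 -0.2338  0.4337] rpy [-1.7980e+02  2.0000e-02  1.0011e+02] j [-20.9  32.3  32.3  90.1  -0.1  59. ] F [ 1.1 -0.   0.2] open 0.799
tool shift needed [-0.0329  0.018   0.0136]
turn [-0.2   0.02  0.11]
```

```bash
python3 -m handwheel '[[[-0.02,0.016,0],[0,0,0],0.2],[[-0.012,0,0.02],[0,0,0],0.2],[[0,0,0],[0,0,0],0.2],[[0,0,0],[0,0,0],0.2],[[0,0,0],[0,0,0],0.2]]'
python3 -c "
from h import *
to([.635,-.263,.42],100)
m=viewer.camera_model('wrist');im=viewer.camera('wrist');np.save('w7.npy',m,allow_pickle=True);cv2.imwrite('pics/w7.png',im[:,:,::-1])"
```

```text
time_s: 13.05
tcp_pos: [0.632, -0.2604, 0.4161]
ee_rot: [-179.9, 0.1, 100.2]
contact_force: [-0.5, -0.4, 0.1]
opening: 0.801
t 13.05 tcp [ 0.632  -0.2604  0.4161] rpy [-1.7994e+02  1.0000e-01  1.0018e+02] j [-22.4  36.3  36.5  90.2  -0.1  57.5] F [-0.5 -0.4  0.1] open 0.801
tool shift needed [-0.0031  0.0024 -0.0039]
turn [-0.06  0.1   0.18]
```

View pics/w7.png

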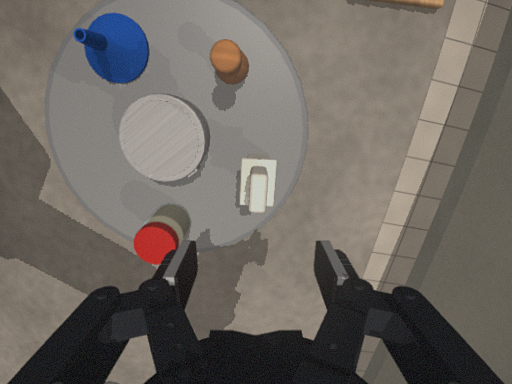

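```bash
python3 - <<'E'
from h import *
im=cv2.imread('pics/w7.png')[:,:,::-1]
crop(im,225,145,65,80,7,'pics/w7c.png')
E
```

```text
(no output)
```

View pics/w7c.png

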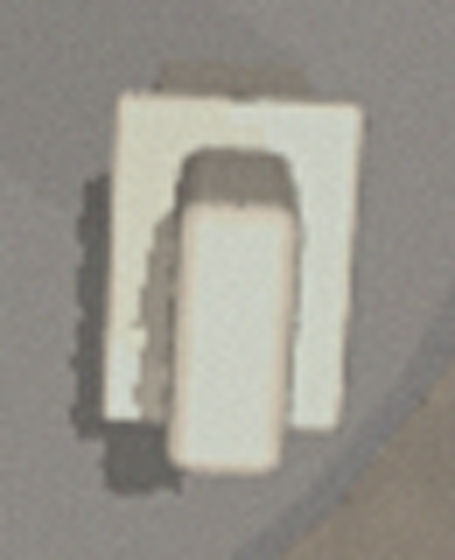

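```bash
python3 - <<'E'
from h import *
m=np.load('w7.npy',allow_pickle=True).item()
def c(u,x0,y0,s): return [(u[0]+.5)/s-.5+x0,(u[1]+.5)/s-.5+y0]
def rep(us,o,z):
    P=onplane(m,[c(u,*o,7) for u in us],z)[:,:2]*1000
    l=(P[0]+P[1]-P[2]-P[3])/2; s=(P[1]+P[2]-P[0]-P[3])/2
    print('centre',P.mean(0).round(2),'long',np.linalg.norm(l).round(1),np.degrees(np.arctan2(l[1],l[0])).round(2),'short',np.linalg.norm(s).round(1),np.degrees(np.arctan2(s[1],s[0])).round(2)+90)
rep([(120,92),(362,103),(338,432),(103,418)],(225,145),.093)
rep([(185,205),(297,208),(281,474),(168,468)],(225,145),.133)
T=viewer.camera_model('top')
E
```

```text
centre [ 635.05 -262.56] long 55.2 96.92 short 38.7 97.1
centre [ 635.03 -262.2 ] long 39.5 97.0 short 16.0 97.8
```

```bash
python3 -m handwheel '[[[-0.002,0.003,0.02],[0,0,3.2],0.3],[[0,0,0.03],[0,0,0],0.4],[[0,0,0.03],[0,0,0],0.4],[[0,0,0.02],[0,0,0],0.4],[[0,0,0],[0,0,0],0.4],[[0,0,0],[0,0,0],0.4],[[0,0,0],[0,0,0],0.4]]'
python3 -c "
from h import *
to([.635,-.2625,.27],97)"
```

```text
time_s: 13.98
tcp_pos: [0.6354, -0.263, 0.3168]
ee_rot: [180.0, 0.2, 96.9]
contact_force: [0.4, 0.4, 1.0]
opening: 0.601
t 13.97 tcp [ 0.6354 -0.263   0.3168] rpy [1.7998e+02 1.6000e-01 9.6920e+01] j [-22.5  38.1  25.   76.8  -0.1  60.6] F [0.4 0.4 1. ] open 0.601
tool shift needed [ 0.0006 -0.0004  0.0468]
turn [ 0.02  0.16 -0.08]
```

```bash
python3 -m handwheel '[[[0.0005,-0.0005,0.025],[0,0,0],0.4],[[0,0,0.022],[0,0,0],0.4],[[0,0,0],[0,0,0],0.4],[[0,0,0],[0,0,0],0.4]]'
python3 -c "
from h import *
to([.635,-.2625,.27],97)
im=viewer.camera('wrist');cv2.imwrite('pics/w8.png',im[:,:,::-1])"
```

```text
time_s: 14.48
tcp_pos: [0.6348, -0.2627, 0.2694]
ee_rot: [-180.0, 0.1, 96.9]
contact_force: [0.9, -1.5, 0.5]
opening: 0.599
t 14.47 tcp [ 0.6348 -0.2627  0.2694] rpy [-1.7998e+02  1.3000e-01  9.6920e+01] j [-22.5  39.6  20.5  70.9  -0.1  60.6] F [ 0.9 -1.5  0.5] open 0.599
tool shift needed [ 0.0002  0.0002 -0.0006]
turn [-0.02  0.13 -0.08]
```

View pics/w8.png

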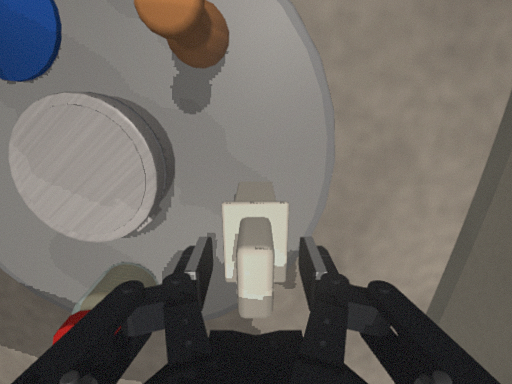

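The tab is centred between the pads (px (255,280)). I'll grip it firmly.

```bash
python3 -m handwheel '[[[0,0,0],[0,0,0],0.7],[[0,0,0],[0,0,0],0.85],[[0,0,0],[0,0,0],1],[[0,0,0],[0,0,0],1],[[0,0,0],[0,0,0],1]]' 60
python3 -c "
from h import *
to([.635,-.2625,.27],97)"
```

```text
time_s: 15.15
tcp_pos: [0.6346, -0.2626, 0.269]
ee_rot: [-180.0, 0.1, 96.9]
contact_force: [-1.1, 0.7, 5.4]
opening: 0.203
t 15.15 tcp [ 0.6346 -0.2626  0.269 ] rpy [-1.7997e+02  1.2000e-01  9.6920e+01] j [-22.5  39.6  20.5  70.9  -0.1  60.6] F [-1.1  0.7  5.4] open 0.203
tool shift needed [ 0.0001  0.0004 -0.001 ]
turn [-0.03  0.12 -0.08]
```

```bash
python3 -m handwheel '[[[0,0,-0.02],[0,0,0],1],[[0,0,-0.04],[0,0,0],1],[[0,0,-0.04],[0,0,5],1],[[0,0,-0.04],[0,0,5],1],[[0,0,-0.03],[0,0,5],1],[[0,0,-0.01],[0,0,4],1],[[0,0,0],[0,0,0],1]]'
python3 -c "
from h import *
to([.509,.111,.475],77.9)"
```

```text
time_s: 16.02
tcp_pos: [0.6348, -0.2623, 0.4481]
ee_rot: [-179.9, 0.1, 78.0]
contact_force: [-0.4, 0.1, -1.5]
opening: 0.204
t 16.02 tcp [ 0.6348 -0.2623  0.4481] rpy [-1.7993e+02  1.1000e-01  7.7960e+01] j [-22.4  37.2  42.8  95.6  -0.1  79.6] F [-0.4  0.1 -1.5] open 0.204
tool shift needed [ 0.3388 -0.2009 -0.0274]
turn [-0.07  0.11  0.06]
```

```bash
python3 -m handwheel '[[[0.03,-0.018,-0.002],[0,0,0],1],[[0.038,-0.023,-0.003],[0,0,0],1],[[0.038,-0.023,-0.003],[0,0,0],1],[[0.038,-0.023,-0.003],[0,0,0],1],[[0.038,-0.023,-0.003],[0,0,0],1],[[0.038,-0.023,-0.003],[0,0,0],1],[[0.038,-0.023,-0.003],[0,0,0],1],[[0.038,-0.023,-0.003],[0,0,0],1],[[0.03,-0.015,-0.003],[0,0,0],1],[[0.013,-0.007,-0.002],[0,0,0],1]]'
python3 -m handwheel '[[[0,0,0],[0,0,0],1],[[0,0,0],[0,0,0],1],[[0,0,0],[0,0,0],1]]'
python3 -c "
from h import *
to([.5235,.1805,.455],77.9)
m=viewer.camera_model('wrist');im=viewer.camera('wrist');np.save('w9.npy',m,allow_pickle=True);cv2.imwrite('pics/w9.png',im[:,:,::-1])
crop(im,200,70,112,240,2.5,'pics/w9c.png')"
```

```text
time_s: 17.27
tcp_pos: [0.5084, 0.1128, 0.4744]
ee_rot: [-179.8, 0.2, 78.1]
contact_force: [0.3, 0.1, -0.2]
opening: 0.204
time_s: 17.65
tcp_pos: [0.5095, 0.1103, 0.4753]
ee_rot: [-179.9, 0.1, 77.8]
contact_force: [-0.1, -0.5, -0.5]
opening: 0.203
t 17.65 tcp [0.5095 0.1103 0.4753] rpy [-1.7987e+02  1.3000e-01  7.7820e+01] j [ 1.220e+01  1.540e+01  1.280e+01  8.760e+01 -1.000e-01  1.144e+02] F [-0.1 -0.5 -0.5] open 0.203
tool shift needed [ 0.0716 -0.0011  0.0201]
turn [-0.13  0.13 -0.08]
```

View pics/w9.png

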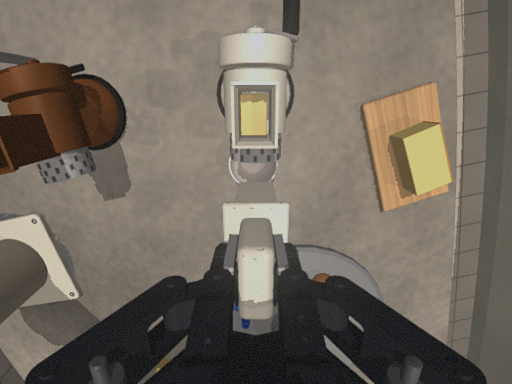

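The pusher is held upright, and its foot edge shows at about (256,183). The rim is at (256,114) with the cheese visible inside. Zooming in again for the fit.

```bash
python3 - <<'E'
from h import *
im=cv2.imread('pics/w9.png')[:,:,::-1]
crop(im,215,72,85,95,6,'pics/w9a.png')
crop(im,210,170,90,85,6,'pics/w9b.png')
E
```

```text
(no output)
```

View pics/w9a.png

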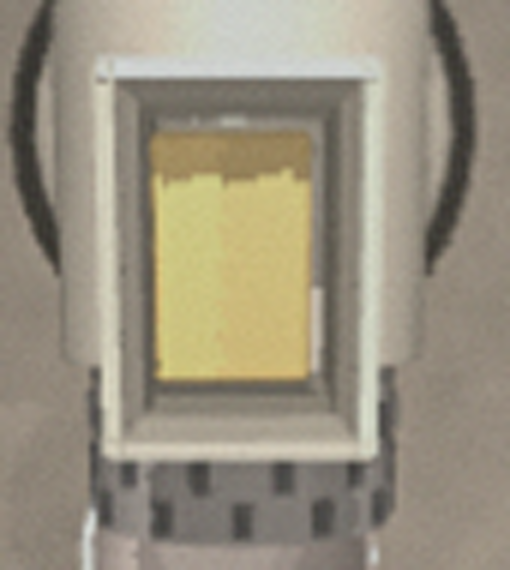

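View pics/w9b.png

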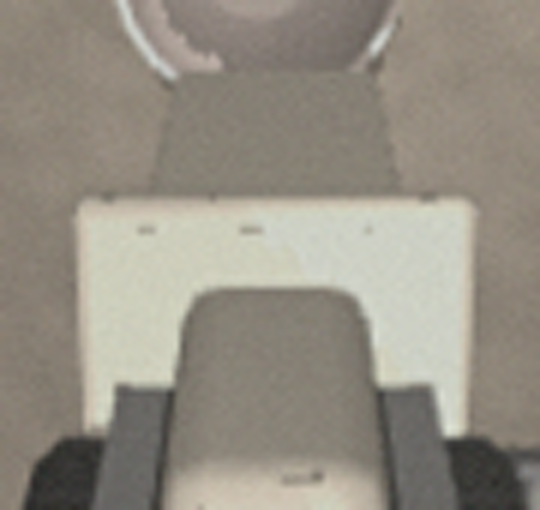

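```bash
python3 - <<'E'
from h import *
m=np.load('w9.npy',allow_pickle=True).item()
def c(u,x0,y0,s): return [(u[0]+.5)/s-.5+x0,(u[1]+.5)/s-.5+y0]
s,p,Rm=tool()
def tl(us,o,z):
    P=onplane(m,[c(u,*o,6) for u in us],z); return Rm.inv().apply(P-p)*1000
for n,us in (('outer',[(95,60),(380,60),(376,457),(106,457)]),('inner',[(113,80),(362,80),(358,441),(118,441)])):
    q=tl(us,(215,72),.2); print(n,q.round(1)[:,:2].tolist(),q.mean(0).round(2))
z0=p[2]-.245
print('foot edge',tl([(175,72),(383,72)],(210,170),z0).round(1))
print('flange',tl([(78,202),(474,202),],(210,170),z0+.069).round(1))
print('throat cheese',tl([(150,131),(311,131),(311,381),(155,381)],(215,72),.172).round(1), tl([(150,131),(311,131),(311,381),(155,381)],(215,72),.172).mean(0))
E
```

```text
outer [[101.0, -20.7], [101.0, 19.6], [44.7, 20.4], [44.6, -20.5]] [ 72.83  -0.31 275.19]
inner [[98.3, -18.2], [98.3, 17.1], [47.1, 17.6], [47.0, -18.7]] [ 72.7   -0.53 275.19]
foot edge [[ 21.2 -13.2 245. ]
 [ 21.3  15.5 244.9]]
flange [[ 27.8 -18.3 176. ]
 [ 27.9  19.8 175.9]]
throat cheese [[ 92.5 -14.7 303.2]
 [ 92.5  11.  303.1]
 [ 53.   11.5 303.2]
 [ 53.  -14.5 303.3]] [ 72.78881121  -1.65094324 303.18813824]
```

```bash
python3 -m handwheel '[[[0.025,-0.0005,0],[0,0,0],1],[[0.035,-0.0005,0],[0,0,0],1],[[0.013,-0.0005,0.005],[0,0,0],1],[[0,0,0.005],[0,0,0],1],[[0,0,0],[0,0,0],1],[[0,0,0],[0,0,0],1],[[0,0,0],[0,0,0],1]]'
python3 -c "
from h import *
to([.5234,.1818,.447],77.9)
m=viewer.camera_model('wrist');im=viewer.camera('wrist');np.save('w10.npy',m,allow_pickle=True);cv2.imwrite('pics/w10.png',im[:,:,::-1])
crop(im,200,150,112,110,6,'pics/w10c.png')
s=viewer.camera('scene');crop(s,270,60,110,110,5,'pics/s10c.png')"
```

```text
time_s: 18.58
tcp_pos: [0.523, 0.1824, 0.4659]
ee_rot: [-179.9, 0.1, 77.9]
contact_force: [1.2, -0.4, -0.7]
opening: 0.204
t 18.57 tcp [0.523  0.1824 0.4659] rpy [-1.7993e+02  9.0000e-02  7.7860e+01] j [ 19.2  19.3  16.8  87.6  -0.  121.4] F [ 1.2 -0.4 -0.7] open 0.204
tool shift needed [-0.0005  0.0006  0.0189]
turn [-0.07  0.09 -0.04]
```

View pics/w10c.png

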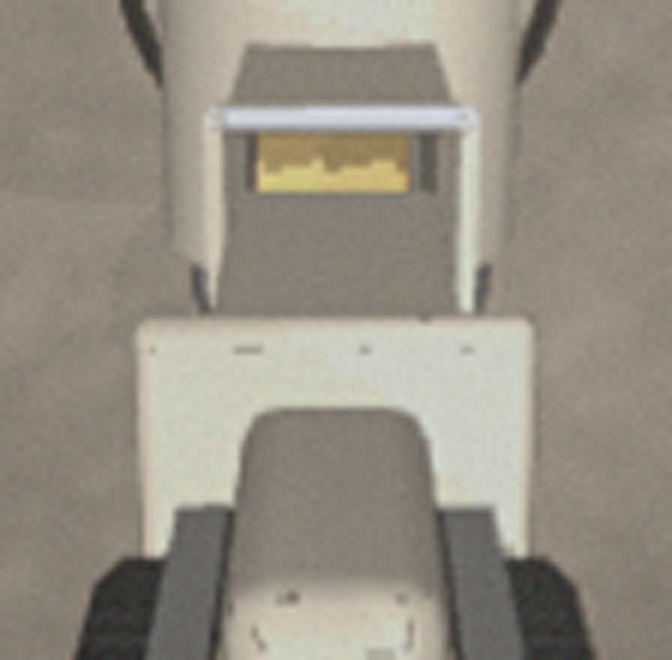

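View pics/s10c.png

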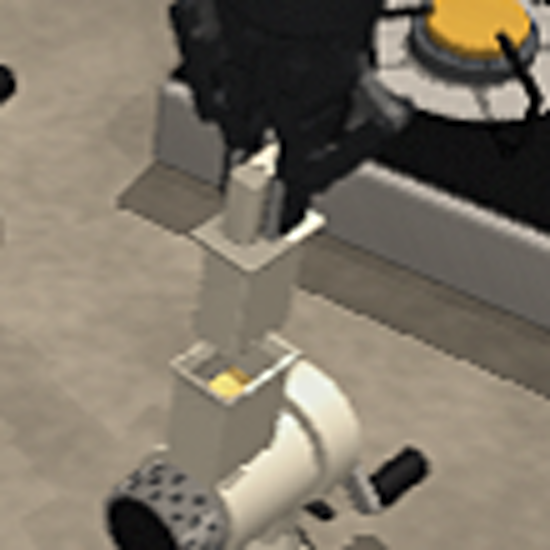

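Foot aligned over the mouth in both views. I'll descend slowly into the flare while watching force.

```bash
python3 -m handwheel '[[[-0.0003,0.0002,0.008],[0,0,0],1],[[0,0,0.008],[0,0,0],1],[[0,0,0.005],[0,0,0],1],[[0,0,0.003],[0,0,0],1],[[0,0,0.003],[0,0,0],1],[[0,0,0],[0,0,0],1],[[0,0,0],[0,0,0],1]]'
python3 -c "
from h import *
to([.5234,.1818,.437],77.9)"
```

```text
time_s: 19.55
tcp_pos: [0.5231, 0.1827, 0.4387]
ee_rot: [-179.9, 0.1, 77.9]
contact_force: [0.2, -0.1, -0.4]
opening: 0.204
t 19.55 tcp [0.5231 0.1827 0.4387] rpy [-1.7992e+02  9.0000e-02  7.7920e+01] j [ 19.3  19.5  13.1  83.7  -0.  121.3] F [ 0.2 -0.1 -0.4] open 0.204
tool shift needed [-0.0008  0.0005  0.0017]
turn [-0.08  0.09  0.02]
```

```bash
python3 -m handwheel '[[[-0.0005,0.0003,0.002],[0,0,0],1],[[0,0,0.002],[0,0,0],1],[[0,0,0.002],[0,0,0],1],[[0,0,0.002],[0,0,0],1],[[0,0,0],[0,0,0],1],[[0,0,0],[0,0,0],1]]'
```

```text
time_s: 20.3
tcp_pos: [0.5233, 0.1821, 0.4305]
ee_rot: [-179.9, 0.1, 77.9]
contact_force: [0.2, -0.3, -0.6]
opening: 0.203
```

The foot is in the throat, 14 mm deep, with no force. I'll continue down to the cheese.

```bash
python3 -m handwheel '[[[0,0,0.002],[0,0,0],1],[[0,0,0.003],[0,0,0],1],[[0,0,0.003],[0,0,0],1],[[0,0,0.002],[0,0,0],1],[[0,0,0.001],[0,0,0],1],[[0,0,0.0],[0,0,0],1],[[0,0,0],[0,0,0],1]]'
```

```text
time_s: 21.18
tcp_pos: [0.5232, 0.1821, 0.4196]
ee_rot: [-179.9, 0.1, 77.9]
contact_force: [0.0, 0.5, -0.6]
opening: 0.206
```

```bash
python3 -m handwheel '[[[0,0,0.001],[0,0,0],1],[[0,0,0],[0,0,0],1],[[0,0,0],[0,0,0],1]]'
```

```text
time_s: 21.55
tcp_pos: [0.5232, 0.1821, 0.4185]
ee_rot: [-179.9, 0.1, 77.9]
contact_force: [-0.8, 0.5, -0.4]
opening: 0.204
```

```bash
python3 -m handwheel '[[[0,0,0.001],[0,0,0],1],[[0,0,0],[0,0,0],1],[[0,0,0],[0,0,0],1]]'; python3 -m handwheel '[[[0,0,0.001],[0,0,0],1],[[0,0,0],[0,0,0],1],[[0,0,0],[0,0,0],1]]'
```

```text
time_s: 21.92
tcp_pos: [0.5232, 0.1821, 0.4174]
ee_rot: [-179.9, 0.1, 77.9]
contact_force: [-0.6, 0.8, -0.6]
opening: 0.206
time_s: 22.3
tcp_pos: [0.5232, 0.1821, 0.4169]
ee_rot: [-179.9, 0.1, 77.9]
contact_force: [-0.1, -0.4, 2.7]
opening: 0.203
```

Contact at foot z ≈ 0.172, exactly as expected. I'll bring it up to a light push.

```bash
python3 -m handwheel '[[[0,0,0.0005],[0,0,0],1],[[0,0,0],[0,0,0],1],[[0,0,0],[0,0,0],1]]'; python3 -m handwheel '[[[0,0,0.0005],[0,0,0],1],[[0,0,0],[0,0,0],1],[[0,0,0],[0,0,0],1],[[0,0,0],[0,0,0],1]]'
```

```text
time_s: 22.68
tcp_pos: [0.5231, 0.1821, 0.4169]
ee_rot: [-180.0, 0.1, 77.9]
contact_force: [-1.5, -0.4, 5.6]
opening: 0.206
time_s: 23.18
tcp_pos: [0.5231, 0.1821, 0.4169]
ee_rot: [-180.0, 0.1, 77.9]
contact_force: [-2.2, -1.4, 7.8]
opening: 0.206
```

```bash
python3 -m handwheel '[[[0,0,0],[0,0,0],1],[[0,0,0],[0,0,0],1],[[0,0,0],[0,0,0],1],[[0,0,0],[0,0,0],1],[[0,0,0],[0,0,0],1],[[0,0,0],[0,0,0],1],[[0,0,0],[0,0,0],1],[[0,0,0],[0,0,0],1]]'
python3 -c "
from h import *
to([.5233,.182,.4169],77.9)
w=viewer.camera('wrist');s=viewer.camera('scene');t=viewer.camera('top')
cv2.imwrite('pics/w11.png',w[:,:,::-1]);crop(s,260,60,120,110,6,'pics/s11c.png');cv2.imwrite('pics/s11.png',s[:,:,::-1]);cv2.imwrite('pics/t11.png',t[:,:,::-1])
to([.5233,.182,.4169],77.9)"
```

```text
time_s: 24.18
tcp_pos: [0.5231, 0.1821, 0.4169]
ee_rot: [-180.0, 0.0, 77.9]
contact_force: [-2.4, -0.9, 6.9]
opening: 0.205
t 24.18 tcp [0.5231 0.1821 0.4169] rpy [-1.7999e+02  5.0000e-02  7.7920e+01] j [ 19.2  19.7  10.3  80.6  -0.  121.3] F [-2.4 -0.9  6.9] open 0.205
tool shift needed [-0.      0.0002  0.    ]
turn [-0.01  0.05  0.02]
t 24.32 tcp [0.5231 0.1821 0.4169] rpy [-1.7999e+02  5.0000e-02  7.7920e+01] j [ 19.2  19.7  10.3  80.6  -0.  121.3] F [-2.7 -2.   8. ] open 0.205
tool shift needed [0.     0.0002 0.    ]
turn [-0.01  0.05  0.02]
```

View pics/s11c.png

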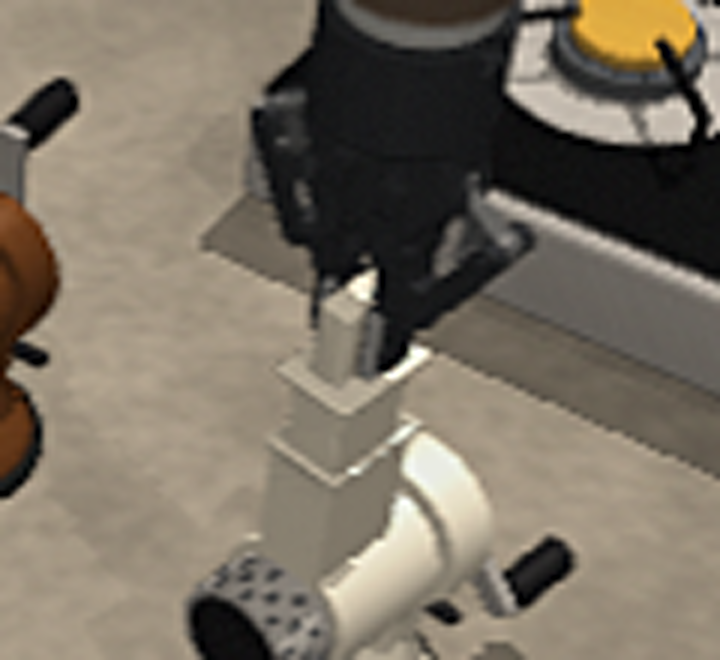

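View pics/t11.png

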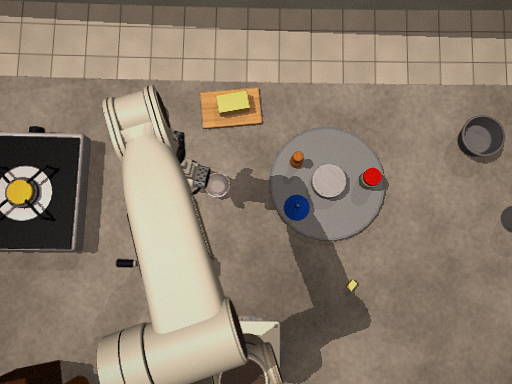

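View pics/w11.png

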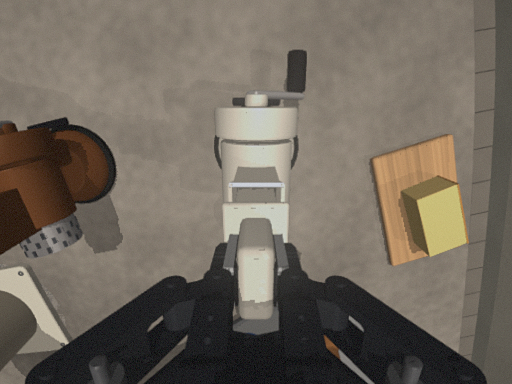

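The pusher foot is in the chute with its flange standing above the rim (scene crop (345,380)). The gripper holds the tab, and the push is a steady 7–8 N. In the top view the jar (372,178), funnel (296,207), pestle (297,159), spice box, bowl and rest of the cheese are at their original pixels. Handing in.

```bash
python3 -c "
from rig import robot,status
print(robot.close_job()); s=status.state(); print(s['time_s'],s['contact_force'],s['opening'],s['tcp_pos'])"
```

```text
the job is handed in; nothing more can be done
None
the job is handed in; nothing more can be done
```

The cheese is on the drum and the pusher is pressing on it, still held in the gripper, so you can start cranking. I handed the job in at about 24 s of the 64 s allowed.

- **Cheese:** I let go of the larger cut block with its foot in the chute's throat. The wrist picture then showed it down on the drum.
- **Pusher:** I gripped it by its tab and slid it in foot first. There was no wall contact on the way down, and it met the cheese about 28 mm below the rim, where expected.
- **Last checks:** The push was steady at 7–8 N downward for over a second, with about 2–3 N sideways. The grip opening held at 17.4 mm on the 18 mm tab. In the final top and wrist pictures nothing else looked moved. I judged that by eye against the first pictures.
- **Disagreements:** The camera estimates of the chute centre differed by about 2 mm along its long side. I used the wrist view for the insertion.
- **Not checked:** The state could not be read after handing in, so I have no reading for that last second.

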